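# Book the microscope: clip the blue tag into the snap hook

### The arm

A 6-joint arm with a two-finger parallel gripper is mounted at the origin on the work surface. World frame = base frame: x ahead of the robot, y to its left, z up, the work surface at z = 0. Lengths are in mm, angles in rad, forces in N, time in s.
With the tool pointing down it reaches from about 225 to 725 mm from the base axis. Payload 3.1 kg.
Tool frame: the origin (TCP) lies midway between the tips of the shut fingers; the grasp point (between the pads) lies 19 mm behind it; z points along the fingers, y is the line along which they close (so a half turn about z gives the same grasp; the last joint's range is limited). The gripper opens to 85 mm and grips with 20 to 120 N. Pads are 22 mm wide; open, the fingers measure 114 mm over their backs; the gripper's body (76 mm by 85 mm) begins 54 mm behind the grasp point. The pads swing forward as they close: fully open they stand 13 mm farther back than shut.
Start: joints at [-1.32, 0.048, 0.099, 1.622, 0, 1.443], TCP at [194.133, -487.781, 231.312] pointing down, gripper open.
Joint ranges: [-2.91, 2.91], [-0.99, 1.94], [-1.21, 1.42], [-2.12, 2.29], [-1.49, 1.47], [-3.14, 3.14]. Speed limits (rad/s): [2.79, 2.79, 3.14, 3.14, 3.14, 3.14].

### API

Orientations are given as a 3x3 rotation matrix whose columns are the frame's x, y, z axes.
In Python, from rig import * gives the robot as it stands. The module is installed in compiled form; this text tells all that it offers.
- The arm moves only by the shell command python3 -m crank 'ROWS' [FORCE]. ROWS is JSON, one flat list of numbers, 7 for each row, row after row: the turn, a rotation vector about the tool's x, y, z in degrees, then the shift along the tool's x, y, z in cm, then the finger opening in cm, from 0 to 8.54. In form: [ax, ay, az, x, y, z, jaw, ax, ay, az, x, y, z, jaw, ...]. A call has 1 to 5 rows; each row shifts and turns the commanded pose from where the row before left it, along the tool's axes as they then stand; what a row does not reach is not made up. A row lasts 1/8 s, in which the tool goes at most 62.5 mm and 10.7 degrees, less where a joint would pass 70% of its speed; a pose out of reach is approached as far as the arm can. A call is refused whole if a number of a shift passes 6.25 or a number of a turn 10.7, either way. A call with a gripper value outside its range is refused whole. The fingers move at their own pace and stop on an object; FORCE is the grip in N (left out, the last holds). Time passes only in rows, so rows that do not move let the fingers close. It gives the time, the measured TCP pose, the force, the opening and the grip force at its end, in the units of the state.
- state(): the state, without advancing time (a new reading comes with each control period).
- get_image(name): name is "side" or "top" or "wrist"; returns a dict with "img" (400x640x3 uint8, red, green, blue), "depth" (400x640 float32, mm along the optical axis (not along the pixel's ray), 0 where there is no reading), "fovy" (degrees; the focal length in pixels is half the picture's height over the tangent of half this angle, whatever the lens; pixels are square), "cx", "cy" (the principal point, pixels), "extrinsics" (4x4, takes a point from world to camera coordinates). Camera axes: x right, y down, z forward; pixel columns grow to the right and rows downward; lengths in mm; the calibration is good to about 2 mm. A picture is of the moment at which its call begins.
- sign_off(): hands the job in; it is judged then, once.
The state is a dict: "time_s": time; "joint_positions": joint angles; "joint_vel": joint speeds; "effort": joint torques, N m; "position": TCP position; "tool_rot": TCP orientation; "contact_force": force on the tool from outside, world axes, zero at the start; "ft_torque": the same for the moment, N m; "finger_gap": opening from 0.0 (shut) to 1.0 (fully open); "gripper_force": force on a finger pad.
Only numpy, scipy, OpenCV 4.12 (cv2) and the standard library are available. Lean on these libraries where they do the work, as an engineer would, in place of code of your own. Each camera call takes 0.05 s, during which the arm holds its last target. There are 200 camera calls.

### The job

The blue group wants the microscope next: take the blue tag out of the tag rack and clip its steel link into the snap hook on the bench. Press the link down against the hook's red sprung gate until it has passed right through and the gate has snapped shut above the link's lower bar, then let go and leave the tag hooked there.

Things in the scene. Friction and masses are not known exactly. Their poses are not given: they have to be found in the camera images.
- blue_fob (a point): Centre of the blue fob (14 mm thick along x, 40 wide along y, 54 tall) on top of the blue tag, 0.11 kg, 120 mm tall: grip it here from above across the 14 mm. The tag stands z up (may lean 5 deg) in one of three slots, 75 mm apart along y, of a grey rack (floor 6 mm, walls to 28 mm above the bench); a green and a yellow tag fill the others. Same either way round.
- blue_bar (a point): Centre of the lower bar of the steel link that hangs rigidly under the blue fob, 90 mm straight below the fob's centre and 4 mm above the tag's foot. Axes as the fob's. The link is an upright rectangle of 8 mm bar in the y-z plane, 60 mm wide along y; its hole is 44 mm wide, 58 mm high.
- hook_mouth (a point): Press the bar here: on top of the red gate (10 mm wide, level, along x) of the fixed snap hook, 68 mm above the bench; z up. Hinge 28 mm off to -x, gate tip 12 mm to +x, fixed nose from 15 to 36 mm to +x; all under 5 mm above here. Hold the link across the gate (its y along this y). Its bar passes the tip with its centre 40 mm below here; go to 50 mm; at 54 it meets the 10 mm base plate.
- hook_gate (a joint): Angle of the red gate (rad): 0 shut (level), up to 1.4 swung down inward. A spring shuts it; pressing it open with the bar takes 4 to 8 N.

How it is judged (in metres and radians):
At the end, for the whole second after the job is handed in: The gate is shut (below 0.12 rad) and the lower bar of the blue tag's link is inside the hook: its centre 25 to 60 mm below the mouth point, within 20 mm of it sideways (hook's y), and between 32 mm towards the hinge and 24 mm towards the nose. The tag may lean (value of joint hook_gate below 0.12 rad and z of blue_bar in the frame of hook_mouth between -0.06 and -0.025 m and x of blue_bar in the frame of hook_mouth between -0.032 and 0.024 m and y of blue_bar in the frame of hook_mouth between -0.02 and 0.02 m); the robot touches nothing.
It also fails if it takes over 38 s, if anything falls off the work surface, if the arm or the gripper's body presses on something with over 40 N, if the wrist force passes 120 N, or if a joint passes its speed limit or range.

## Working session

There is one attempt and no reset: what is moved stays moved. The work goes in short steps, Python scripts to look and compute and a shell command to move; the robot and the scene stay as the last step left them, time stands still between calls to the robot, and variables do not carry over. Pictures are saved under pics/ and viewed, at most 10 in all, crops included, and the job is handed in when it is done.

```bash
mkdir -p pics
cat > h.py <<'E'
from rig import *
import numpy as np, cv2
def cam(n):
    d=get_image(n); d['f']=200/np.tan(np.radians(d['fovy'])/2); return d
def pts(d):
    v,u=np.mgrid[0:400,0:640]; z=d['depth']
    P=np.stack([(u-d['cx'])/d['f']*z,(v-d['cy'])/d['f']*z,z],-1)
    E=d['extrinsics']; return (P-E[:3,3])@E[:3,:3]
def ray(d,u,v):
    E=d['extrinsics']; r=np.array([(u-d['cx'])/d['f'],(v-d['cy'])/d['f'],1.])
    return -E[:3,:3].T@E[:3,3], E[:3,:3].T@r
def onz(d,u,v,z):
    o,r=ray(d,u,v); return o+r*(z-o[2])/r[2]
E
python3 - <<'E'
from h import *
import pickle
D={n:cam(n) for n in('side','top')}
pickle.dump(D,open('d0.pkl','wb'))
im=np.vstack([D[n]['img'] for n in D])
cv2.imwrite('pics/a.png',cv2.resize(im,(480,600))[:,:,::-1])
for n in D:
    d=D[n]; h=cv2.cvtColor(d['img'],cv2.COLOR_RGB2HSV); P=pts(d)
    print(n,d['f'],d['cx'],d['cy'],'cam',ray(d,0,0)[0].round())
    for c,(lo,hi) in dict(blue=(100,130),red=(0,8),red2=(172,180),green=(45,85),yellow=(20,34)).items():
        m=cv2.inRange(h,(lo,110,50),(hi,255,255)); k,l,s,ce=cv2.connectedComponentsWithStats(m)
        for i in range(1,k):
            if s[i,4]>25:
                q=P[(l==i)&(d['depth']>0)]; print(c,s[i],ce[i].round(1),np.percentile(q,[2,50,98],axis=0).round().tolist() if len(q) else '')
E
```

```text
side 361.0815657013928 315.44075850419836 198.47329832767653 cam [448. 580. 466.]
blue [    0     0   208   326 44548] [ 83.8 120. ] [[1535.0, -2168.0, -482.0], [1540.0, -840.0, -55.0], [1546.0, -265.0, 377.0]]
blue [606  86  34  14 374] [624.3  91.5] [[-918.0, -1201.0, -7.0], [-815.0, -1140.0, 25.0], [-805.0, -1019.0, 29.0]]
blue [288  91  14   9 105] [294.3  94.8] [[591.0, -890.0, 72.0], [619.0, -834.0, 74.0], [647.0, -781.0, 76.0]]
blue [248 105   9  20  92] [252.8 113.9] [[758.0, -754.0, 8.0], [760.0, -704.0, 38.0], [766.0, -673.0, 58.0]]
blue [301 207   9  36 239] [305.4 221.5] [[492.0, 56.0, 82.0], [497.0, 88.0, 119.0], [505.0, 91.0, 128.0]]
blue [ 86 280  15  15 164] [ 93.4 286.7] [[797.0, 204.0, 69.0], [802.0, 214.0, 80.0], [811.0, 218.0, 84.0]]
blue [140 283  26  24 252] [152.2 294.4] [[741.0, 141.0, 6.0], [752.0, 164.0, 14.0], [765.0, 181.0, 18.0]]
blue [ 77 295  15  15 175] [ 84.2 301.9] [[792.0, 233.0, 69.0], [797.0, 243.0, 81.0], [806.0, 248.0, 84.0]]
blue [ 51 296  17  16 185] [ 59.2 303.8] [[825.0, 239.0, 69.0], [830.0, 248.0, 80.0], [840.0, 253.0, 84.0]]
blue [ 39 313
[... 1783 characters left out ...]
.0, 68.0], [501.0, -180.0, 70.0]]
green [192   7   9   7  48] [196.1  10. ] [[833.0, 208.0, 80.0], [839.0, 214.0, 82.0], [845.0, 220.0, 85.0]]
green [212  21   8   8  54] [215.5  24.6] [[803.0, 173.0, 79.0], [810.0, 180.0, 82.0], [817.0, 186.0, 84.0]]
green [145  34   9   8  53] [149.2  37.3] [[785.0, 291.0, 80.0], [792.0, 298.0, 82.0], [798.0, 304.0, 85.0]]
green [172 193  23   8 156] [182.8 196. ] [[498.0, 202.0, 124.0], [503.0, 219.0, 126.0], [508.0, 236.0, 128.0]]
yellow [ 572    0   68   57 1761] [595.1  33.9] [[758.0, -554.0, 5.0], [773.0, -480.0, 35.0], [856.0, -477.0, 58.0]]
yellow [218 192  30  11 275] [232.2 196.8] [[493.0, 124.0, 5.0], [500.0, 142.0, 125.0], [522.0, 184.0, 128.0]]
```

View pics/a.png

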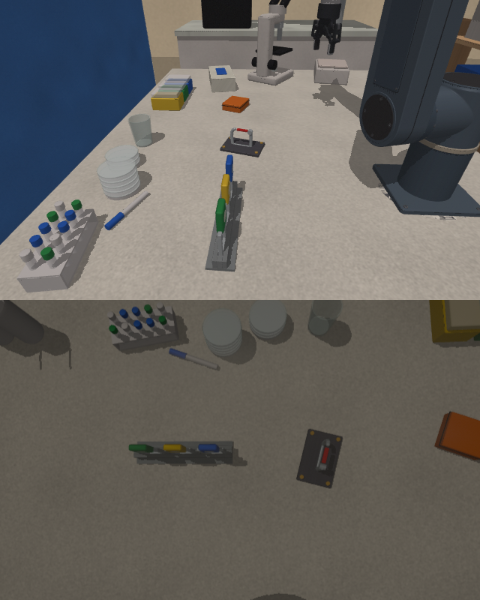

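The picture shows the blue tag at the right end of the rack (top view, about px 277,196). The hook, with its red gate, stands on a dark plate at about px (433,207), slightly turned. Next I'll fit the axes.

Run:
```python
from h import *
import pickle
D=pickle.load(open('d0.pkl','rb')); d=D['top']
h=cv2.cvtColor(d['img'],cv2.COLOR_RGB2HSV)
def fit(lo,hi,x0,x1,y0,y1,z,nm):
    m=cv2.inRange(h,lo,hi); k=np.zeros_like(m);k[y0:y1,x0:x1]=1; m=m*k
    v,u=np.nonzero(m); W=np.array([onz(d,a,b,z) for a,b in zip(u,v)])[:,:2].astype(np.float32)
    r=cv2.minAreaRect(W); e,V=np.linalg.eigh(np.cov(W.T)); print(nm,W.mean(0),r,'axis',np.degrees(np.arctan2(V[1,1],V[0,1])))
fit((100,110,50),(130,255,255),262,292,188,205,127,'blue')
fit((45,110,50),(85,255,255),170,198,188,205,127,'green')
fit((0,110,50),(8,255,255),426,442,192,222,68,'red')
P=pts(d); b=P[165:260,395:460]; bz=b[...,2]
q=b[(bz>60)&(bz<85)]; print('hook top',len(q),q.mean(0),cv2.minAreaRect(q[:,:2].astype(np.float32)))
q=b[(bz>6)&(bz<15)]; print('plate',q.mean(0),cv2.minAreaRect(q[:,:2].astype(np.float32)))
P2=pts(D['side']); b=P2[185:240,290:345]
t=D['top']['img'][165:260,395:460]; s=D['side']['img'][155:205,285:355]; f=D['top']['img'][180:215,160:300]
H=lambda x,w,hh:cv2.resize(x,(w,hh),interpolation=cv2.INTER_CUBIC)
im=np.hstack([H(t,400,585),H(s,400,285) if 0 else np.vstack([H(s,400,285),H(f,400,100),np.zeros((200,400,3),np.uint8)])])
cv2.imwrite('pics/b.png',im[:,:,::-1])
```

```text
blue [498.36014  68.40467] ((498.7931823730469, 68.79667663574219), (36.5290641784668, 12.657316207885742), 88.5794677734375) axis 89.84880093695773
green [502.50507 218.64645] ((501.77191162109375, 218.41986083984375), (35.70298767089844, 11.202061653137207), 88.53312683105469) axis 88.35747292692753
red [ 480.84503 -187.9197 ] ((480.7505798339844, -187.8063507080078), (10.298042297363281, 35.78785705566406), 74.69551086425781) axis 164.32401484824192
hook top 261 [ 477.88732071 -187.24954119   67.65590967] ((482.68658447265625, -187.87855529785156), (14.605123519897461, 71.0323715209961), 77.00332641601562)
plate [ 476.92862287 -186.16963121   10.06754348] ((478.2250061035156, -187.85760498046875), (85.20668029785156, 129.79495239257812), 74.5503921508789)
```

View pics/b.png

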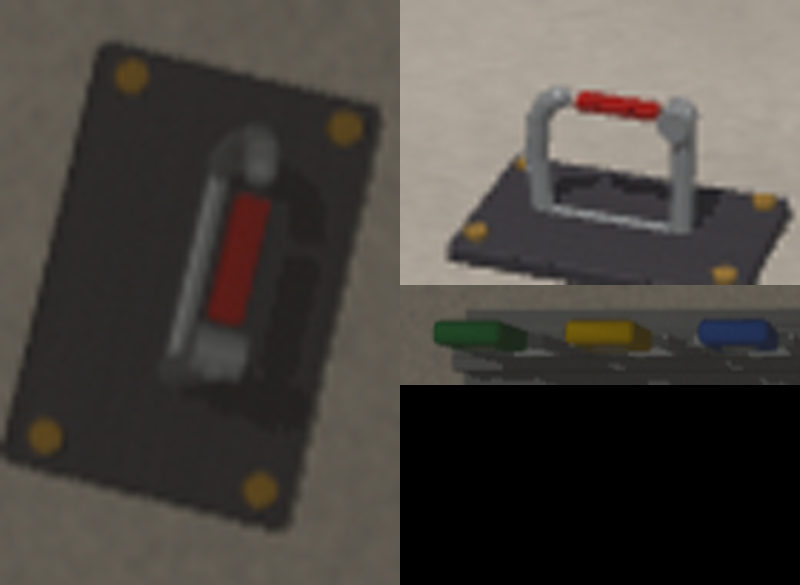

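The nose is at the +x end (top of the image) and the pivot at the lower x end, so hook yaw is about -15.5° and the mouth is at about (484,-189). The blue fob is at about (498.5,69) with yaw about -1.5°. I'll work out the moves now.

```bash
cat >> h.py <<'E'
def go(target,ydir):  # world target mm, wanted tool-y heading deg (mod 180), tool down
    s=state(); R=np.array(s['tool_rot']); p=np.array(s['position'])
    yw=np.radians(ydir); Y=np.array([np.cos(yw),np.sin(yw),0]); 
    if Y@R[:,1]<0: Y=-Y
    Z=np.array([0,0,-1.]); G=np.stack([np.cross(Y,Z),Y,Z],1)
    from scipy.spatial.transform import Rotation as Ro
    print('t',s['time_s'],'p',p.round(1),'F',np.round(s['contact_force'],1),'gap',round(s['finger_gap'],3),'gf',s['gripper_force'])
    print('rot deg',np.degrees(Ro.from_matrix(R.T@G).as_rotvec()).round(2),'shift tool now cm',(R.T@(np.array(target)-p)/10).round(2),'shift in goal axes',(G.T@(np.array(target)-p)/10).round(2))
E
python3 - <<'E'
from h import *
print(np.round(state()['tool_rot'],3)); go((498.5,69,200),-1.5)
d=cam('wrist'); print(d['f'], (d['extrinsics']).round(2));
E
```

```text
[[ 0.929  0.37  -0.001]
 [ 0.37  -0.929  0.002]
 [ 0.    -0.002 -1.   ]]
t 0.1 p [ 194.  -487.2  230.2] F [-0.3  0.2  0.2] gap 1.001 gf 0.0
rot deg [ -0.1   -0.09 -66.8 ] shift tool now cm [ 48.86 -40.41   3.12] shift in goal axes [56.4  28.98  3.02]
335.84902099752884 [[ 3.7000e-01 -9.3000e-01 -0.0000e+00 -5.2321e+02]
 [-8.8000e-01 -3.5000e-01  3.1000e-01 -4.0240e+01]
 [-2.9000e-01 -1.1000e-01 -9.5000e-01  3.8173e+02]
 [ 0.0000e+00  0.0000e+00  0.0000e+00  1.0000e+00]]
```

```bash
python3 -m crank '[0,0,0,3.5,-2.9,0,8.5, 0,0,0,3.5,-2.9,0,8.5, 0,0,0,3.5,-2.9,0,8.5, 0,0,0,3.5,-2.9,0,8.5, 0,0,0,3.5,-2.9,0,8.5]' 30; python3 -m crank '[0,0,0,3.5,-2.9,0,8.5, 0,0,0,3.5,-2.9,0,8.5, 0,0,0,3.5,-2.9,0,8.5, 0,0,0,3.5,-2.9,0,8.5, 0,0,0,3.5,-2.9,0,8.5]'; python3 -m crank '[0,0,-9.5,0,0,0,8.5, 0,0,-9.5,0,0,0,8.5, 0,0,-9.5,0,0,0,8.5, 0,0,-9.5,0,0,0,8.5, 0,0,-9.5,0,0,0,8.5]'; python3 -m crank '[0,0,-9.5,0,0,0,8.5, 0,0,-9.8,0,0,0,8.5, 0,0,0,0,0,0,8.5]'
python3 - <<'E'
from h import *
go((498.5,69,200),-1.5)
E
```

```text
time_s: 0.78
position: [303.5, -286.9, 231.0]
tool_rot: [[0.929, 0.369, -0.0], [0.369, -0.929, 0.0], [0.0, -0.0, -1.0]]
contact_force: [-0.0, -0.5, -0.3]
finger_gap: 0.998
gripper_force: 0.0
time_s: 1.4
position: [412.5, -87.5, 231.1]
tool_rot: [[0.929, 0.37, -0.0], [0.37, -0.929, -0.0], [-0.0, 0.0, -1.0]]
contact_force: [0.8, -0.8, 1.0]
finger_gap: 0.994
gripper_force: 0.0
time_s: 2.02
position: [411.8, -88.8, 230.9]
tool_rot: [[0.35, 0.937, -0.001], [0.937, -0.35, 0.0], [-0.0, -0.001, -1.0]]
contact_force: [-0.5, 0.1, 1.1]
finger_gap: 0.996
gripper_force: 0.0
time_s: 2.4
position: [411.9, -88.8, 231.0]
tool_rot: [[0.028, 1.0, -0.001], [1.0, -0.028, 0.0], [0.0, -0.001, -1.0]]
contact_force: [-0.5, -1.0, 0.7]
finger_gap: 0.995
gripper_force: 0.0
t 2.4 p [411.9 -88.8 231. ] F [-0.5 -1.   0.7] gap 0.995 gf 0.0
rot deg [-0.04 -0.01 -0.11] shift tool now cm [16.02  8.22  3.1 ] shift in goal axes [16.    8.25  3.1 ]
```

```bash
python3 -m crank '[0,0,0,3.0,2.0,0,8.5, 0,0,0,3.5,2.1,0,8.5, 0,0,0,3.5,2.1,0,8.5, 0,0,0,0,2,0,8.5, 0,0,0,0,0,0,8.5]' >/dev/null
cat > w.py <<'E'
from h import *
import sys
d=cam('wrist'); nm=sys.argv[1]
import pickle; pickle.dump(d,open(nm+'.pkl','wb'))
h=cv2.cvtColor(d['img'],cv2.COLOR_RGB2HSV); m=cv2.inRange(h,(100,110,40),(130,255,255)); P=pts(d)
k,l,s,c=cv2.connectedComponentsWithStats(m); i=1+np.argmax(s[1:,4]); q=P[(l==i)&(d['depth']>0)]
print('cam',ray(d,0,0)[0].round(), s[i],c[i].round(1)); print('blue pct',np.percentile(q,[1,50,99],axis=0).round(1).tolist())
t=q[q[:,2]>np.percentile(q[:,2],98)-5]; print('top',t.mean(0).round(1),cv2.minAreaRect(t[:,:2].astype(np.float32)))
cv2.imwrite(f'pics/{nm}.png',d['img'][:,:,::-1])
go((498.5,69,200),-1.5)
E
python3 w.py w1
```

```text
cam [500.  89. 375.] [ 307   91   20   56 1028] [316.9 118.1]
blue pct [[493.2, 52.7, 123.6], [499.9, 72.2, 126.9], [506.8, 90.5, 128.9]]
top [500.1  72.1 126.8] ((500.01080322265625, 71.16785430908203), (38.885215759277344, 13.326430320739746), 88.80748748779297)
t 3.075 p [496.3   9.1 230.8] F [-0.3 -0.5 -0.2] gap 0.996 gf 0.0
rot deg [-0.1  -0.   -0.08] shift tool now cm [6.   0.06 3.08] shift in goal axes [6.   0.06 3.08]
```

View pics/w1.png

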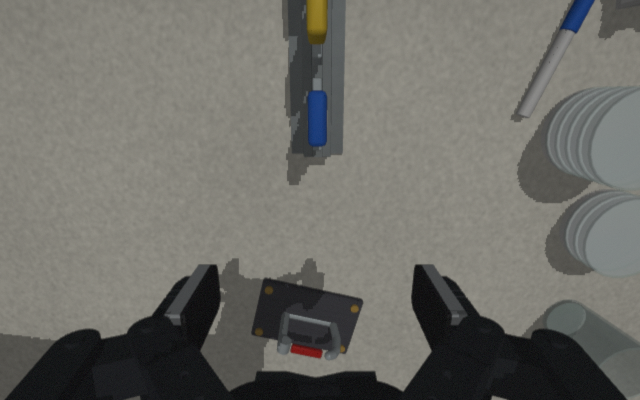

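The blue fob is at px (317,118), centred over its rack slot without visible lean. The hook and its gate are at px (307,352). Next I'll move over the fob and descend.

```bash
python3 -m crank '[0,0,0,3.1,0.3,0,5, 0,0,0,3.05,0,0,5, 0,0,0,0,0,4,5, 0,0,0,0,0,2,5, 0,0,0,0,0,0,5]' >/dev/null
python3 w.py w2
```

```text
cam [502. 150. 313.] [ 306  180   23   78 1674] [316.9 218.6]
blue pct [[493.5, 53.8, 84.1], [500.0, 78.7, 126.5], [506.9, 91.8, 128.6]]
top [500.1  73.5 126.7] ((500.1020812988281, 72.29550170898438), (38.96347427368164, 13.430747032165527), 87.9988784790039)
t 3.75 p [500.1  69.8 171. ] F [0.7 0.6 1.4] gap 0.586 gf 0.0
rot deg [-0.11  0.01 -0.09] shift tool now cm [-0.09 -0.16 -2.9 ] shift in goal axes [-0.09 -0.16 -2.9 ]
```

View pics/w2.png

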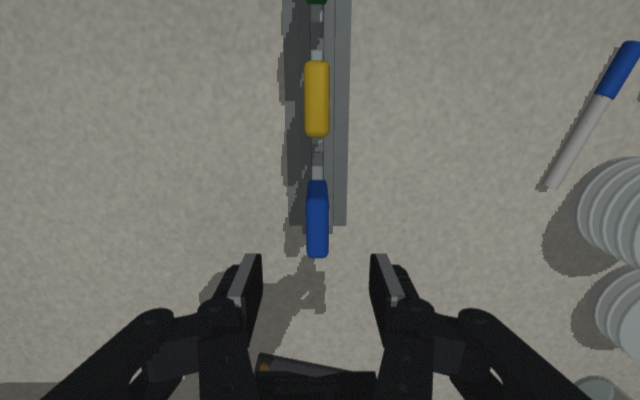

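The fob is at px (317,218), midway between the pads, which are at px 250 and 380. I'll descend and grip it.

```bash
python3 -m crank '[0,0,0,0.15,0,2.5,5, 0,0,0,0,0,2.5,5, 0,0,0,0,0,2,5, 0,0,0,0,0,2,5, 0,0,0,0,0,0,5]';python3 -m crank '[0,0,0,0,0,0,1, 0,0,0,0,0,0,0.6, 0,0,0,0,0,0,0.6, 0,0,0,0,0,0,0.6, 0,0,0,0,0,0,0.6]' 50;python3 -m crank '[0,0,0,0,0,0,0.6, 0,0,0,0,0,0,0.6]'
```

```text
time_s: 4.38
position: [500.6, 71.4, 81.2]
tool_rot: [[0.027, 1.0, -0.002], [1.0, -0.027, -0.0], [-0.0, -0.002, -1.0]]
contact_force: [0.2, -0.1, 0.2]
finger_gap: 0.586
gripper_force: 0.0
time_s: 5.0
position: [501.6, 71.8, 83.2]
tool_rot: [[0.026, 1.0, 0.001], [1.0, -0.026, -0.0], [-0.0, 0.001, -1.0]]
contact_force: [-2.3, -0.6, 7.0]
finger_gap: 0.162
gripper_force: 49.8
time_s: 5.25
position: [501.6, 71.8, 83.2]
tool_rot: [[0.026, 1.0, 0.001], [1.0, -0.026, -0.0], [-0.0, 0.001, -1.0]]
contact_force: [-2.9, 0.5, 5.1]
finger_gap: 0.156
gripper_force: 49.8
```

```bash
python3 -m crank '[0,0,0,0,0,-2,0.6, 0,0,0,0,0,-3,0.6, 0,0,0,0,0,-3,0.6, 0,0,0,0,0,-3,0.6, 0,0,0,0,0,-2,0.6]' >/dev/null;python3 -m crank '[0,0,0,0,0,-1,0.6, 0,0,0,0,0,0,0.6]'
python3 - <<'E'
from h import *
import pickle
ds=cam('side'); pickle.dump(ds,open('s1.pkl','wb'))
im=ds['img'][100:300,240:400]
cv2.imwrite('pics/s1.png',cv2.resize(im,(480,600),interpolation=cv2.INTER_CUBIC)[:,:,::-1])
# red gate: two ends triangulated from top (d0), side (d0), wrist (w1)
D=pickle.load(open('d0.pkl','rb')); V={'top':D['top'],'side':D['side'],'w1':pickle.load(open('w1.pkl','rb'))}
for n,d in V.items():
    h=cv2.cvtColor(d['img'],cv2.COLOR_RGB2HSV); m=cv2.inRange(h,(0,110,50),(8,255,255))
    if n=='w1': m[:330]=0
    k,l,s,c=cv2.connectedComponentsWithStats(m)
    tgt=dict(top=(433,207),side=(322,173),w1=(307,352))[n]; i=1+np.argmin(np.hypot(*(c[1:]-tgt).T))
    v,u=np.nonzero(l==i); z=68 if n!='side' else 66
    W=np.array([onz(d,a,b,z)[:2] for a,b in zip(u,v)]); ax=np.array([.964,-.267]); a=W@ax
    mu=W.mean(0); e,Vv=np.linalg.eigh(np.cov(W.T))
    for q in (2,98): print(n,q,(mu+ax*(np.percentile(a,q)-mu@ax)).round(1),end=' ')
    print(mu.round(1),np.degrees(np.arctan2(Vv[1,1],Vv[0,1])).round(1), 'ray pix',c[i].round(1))
    V[n]['c']=c[i]
A=[];b=[]
for n,d in V.items():
    o,r=ray(d,*d['c']); r/=np.linalg.norm(r); M=np.eye(3)-np.outer(r,r); A.append(M); b.append(M@o)
print('tri',np.linalg.lstsq(np.vstack(A),np.hstack(b),rcond=None)[0].round(1))
# plate from w1 depth
P=pts(V['w1']); b=P[270:360,240:370].reshape(-1,3); q=b[(b[:,2]>62)&(b[:,2]<76)]; print('hook top w1',cv2.minAreaRect(q[:,:2].astype(np.float32)))
E
```

```text
time_s: 6.12
position: [501.8, 71.8, 221.9]
tool_rot: [[0.026, 1.0, 0.002], [1.0, -0.026, -0.0], [0.0, 0.002, -1.0]]
contact_force: [-0.3, 0.1, -0.2]
finger_gap: 0.162
gripper_force: 49.1
top 2 [ 464.3 -183.3] top 98 [ 497.3 -192.5] [ 480.8 -187.9] 164.3 ray pix [433.3 206.6]
side 2 [ 463.4 -184.9] side 98 [ 496.6 -194.1] [ 480.3 -189.6] 160.2 ray pix [322.5 173.1]
w1 2 [ 465.6 -180.9] w1 98 [ 497.6 -189.8] [ 481.6 -185.3] 164.1 ray pix [306.  350.8]
tri [ 480.9 -188.    66.2]
hook top w1 ((482.3883361816406, -186.94482421875), (16.083633422851562, 69.81956481933594), 72.69280242919922)
```

View pics/s1.png

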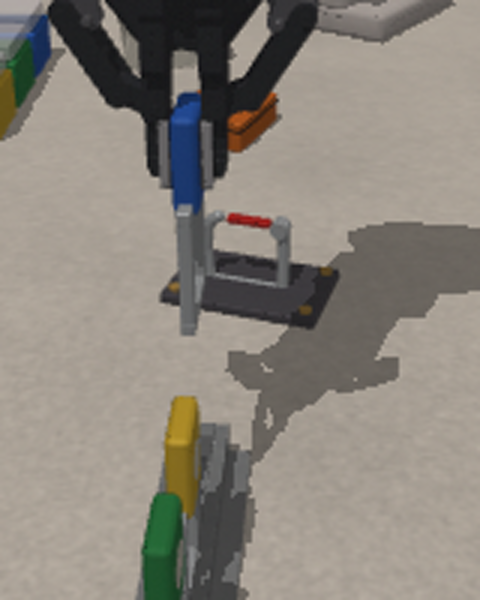

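The side view shows the tag held upright, with the link hanging clear of the rack and its foot at crop px (188,330). I'll measure the bar relative to the TCP, then compute the shift to the hook.

Run:
```python
from h import *
import pickle
d=pickle.load(open('s1.pkl','rb')); P=pts(d); b=P[130:215,290:312].reshape(-1,3)
b=b[(abs(b[:,0]-500)<25)&(abs(b[:,1]-72)<60)]
for z in range(140,275,10):
    q=b[abs(b[:,2]-z)<5]
    if len(q): print(z,len(q),q.mean(0).round(1),np.percentile(q,[3,97],axis=0).round(1).tolist())
print(b[:,2].min(),b[:,2].max())
go((484,-188.5,175),-15.5)
```

```text
150 67 [498.3  76.8 152. ] [[495.4, 46.9, 147.0], [503.9, 100.4, 154.6]]
160 48 [499.2  76.5 159.8] [[495.2, 43.4, 155.3], [503.8, 100.5, 164.7]]
170 47 [499.1  77.1 170. ] [[495.3, 42.4, 165.2], [503.5, 101.0, 174.4]]
180 49 [499.5  78.3 180.3] [[496.3, 46.6, 175.3], [503.3, 100.6, 184.7]]
190 51 [499.8  81.1 190. ] [[496.1, 47.1, 186.0], [504.5, 101.1, 194.4]]
200 40 [499.8  93.7 199.8] [[496.0, 47.2, 195.4], [504.1, 101.1, 203.9]]
210 31 [500.7  98.9 210.1] [[497.4, 90.5, 205.1], [504.1, 100.6, 214.6]]
220 73 [499.7  91.5 220. ] [[493.6, 76.4, 215.6], [506.1, 100.3, 224.3]]
230 121 [501.5  84.9 230.1] [[487.4, 77.5, 225.4], [517.5, 90.5, 234.2]]
240 137 [502.2  84.4 240. ] [[486.7, 77.1, 235.4], [518.6, 90.8, 244.6]]
250 136 [501.4  84.3 250. ] [[486.5, 77.4, 245.3], [518.0, 91.1, 254.5]]
260 162 [501.1  82.7 260.5] [[487.2, 62.1, 255.4], [516.4, 90.7, 264.8]]
270 129 [501.7  77.9 268.2] [[485.7, 57.5, 265.1], [516.5, 85.7, 274.4]]
146.75457956298592 277.9332722639548
t 6.175 p [501.3  71.8 220.9] F [ 1.1  0.2 -1.6] gap 0.154 gf 49.06085550785065
rot deg [-0.02  0.   14.  ] shift tool now cm [-26.07  -1.05   4.59] shift in goal axes [-25.55   5.29   4.59]
```

```bash
python3 -m crank '[0,0,0,-3,-0.2,0,0.6, 0,0,0,-4.5,-0.2,0,0.6, 0,0,0,-5,-0.2,0,0.6, 0,0,0,-5,-0.2,0,0.6, 0,0,0,-4.5,-0.1,0,0.6]' >/dev/null;python3 -m crank '[0,0,4,-3,-0.05,0,0.6, 0,0,5,-1,0,0,0.6, 0,0,5,0,0,0,0.6, 0,0,0,0,0,2,0.6, 0,0,0,0,0,0,0.6]'
python3 - <<'E'
from h import *
import pickle
d=cam('side'); t=cam('top'); pickle.dump((d,t),open('s2.pkl','wb'))
a=cv2.resize(d['img'][90:210,265:385],(600,600),interpolation=cv2.INTER_CUBIC)
cv2.imwrite('pics/s2.png',a[:,:,::-1])
P=pts(d); b=P[90:210,265:385].reshape(-1,3); b=b[(abs(b[:,0]-484)<40)&(abs(b[:,1]+188)<50)]
for z in range(120,180,10):
    q=b[abs(b[:,2]-z)<5]
    if len(q): print(z,len(q),q.mean(0).round(1),np.percentile(q,[3,97],axis=0).round(1).tolist())
print('low',b[b[:,2]>90][:,2].min())
go((484,-188.5,150),-15.5)
E
```

```text
time_s: 7.42
position: [482.6, -186.9, 198.1]
tool_rot: [[0.267, 0.964, -0.006], [0.964, -0.267, 0.003], [0.001, -0.006, -1.0]]
contact_force: [-0.5, -0.5, -0.7]
finger_gap: 0.155
gripper_force: 49.1
120 7 [ 478.9 -181.4  123.8] [[471.0, -206.2, 122.3], [488.2, -161.9, 124.7]]
130 57 [ 478.6 -185.9  129.8] [[468.6, -214.9, 125.3], [489.3, -158.0, 134.4]]
140 32 [ 479.3 -183.9  140.2] [[468.6, -213.5, 135.2], [489.3, -157.6, 144.3]]
150 37 [ 481.4 -181.1  150. ] [[469.0, -213.3, 145.5], [491.5, -158.7, 154.9]]
160 29 [ 481.7 -181.   160. ] [[471.0, -211.9, 155.8], [491.4, -157.4, 164.0]]
170 34 [ 481.7 -182.3  170.1] [[471.1, -212.5, 165.3], [491.4, -157.7, 174.7]]
low 122.06604391518908
t 7.525 p [ 483.8 -187.5  200.4] F [-0.  -0.7 -0.6] gap 0.154 gf 49.06029760837555
rot deg [-0.12 -0.03  0.01] shift tool now cm [-0.1   0.06  5.04] shift in goal axes [-0.09  0.05  5.04]
```

View pics/s2.png

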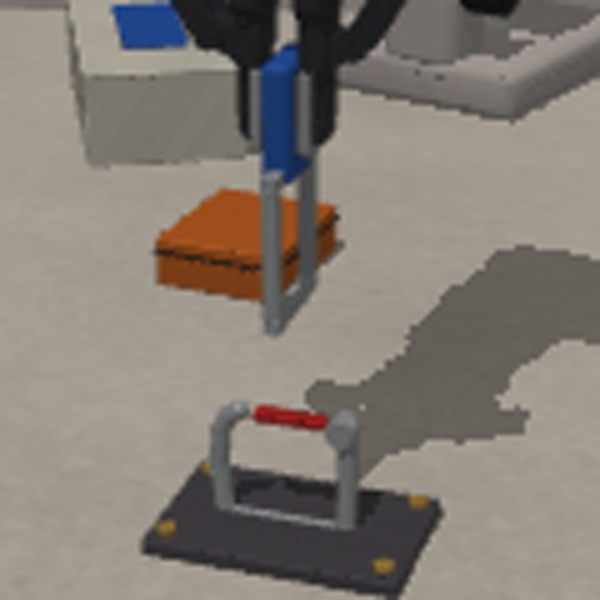

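The side view shows the link above the gate (crop px 290,415), its bar (px 288,310) about 4 mm towards the hinge. I'll shift +4 mm towards the nose, then press down.

```bash
python3 -m crank '[0,0,0,-0.2,0.4,2,0.6, 0,0,0,0,0,2,0.6, 0,0,0,0,0,0.8,0.6, 0,0,0,0,0,0,0.6]' 80
python3 - <<'E'
from h import *
d=cam('side')
a=cv2.resize(d['img'][90:210,265:385],(600,600),interpolation=cv2.INTER_CUBIC)
cv2.imwrite('pics/s3.png',a[:,:,::-1])
go((484,-188.5,92),-15.5)
E
```

```text
time_s: 8.02
position: [487.4, -190.6, 153.1]
tool_rot: [[0.267, 0.964, -0.001], [0.964, -0.267, 0.0], [0.0, -0.001, -1.0]]
contact_force: [0.3, -0.1, -1.2]
finger_gap: 0.154
gripper_force: 80.1
t 8.075 p [ 487.9 -190.8  153.9] F [ 0.5  0.8 -0.6] gap 0.157 gf 80.14679074287415
rot deg [0.03 0.01 0.01] shift tool now cm [ 0.12 -0.44  6.19] shift in goal axes [ 0.12 -0.43  6.19]
```

View pics/s3.png

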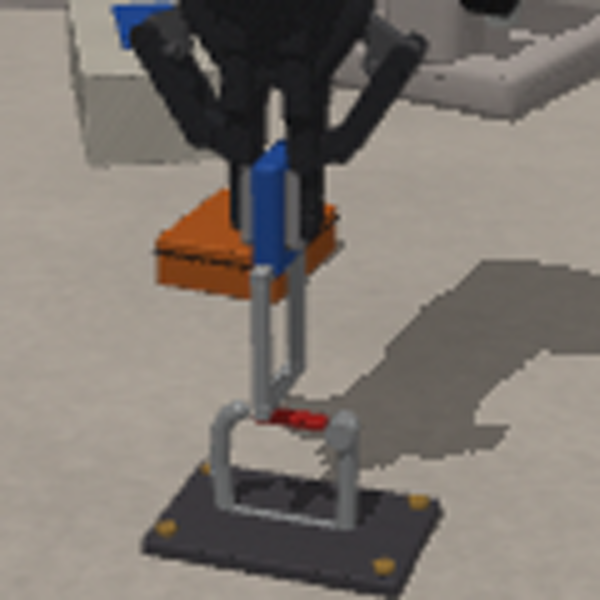

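The bar's middle (crop px 277,394) is just above the gate, about 10 mm from its tip (px 257). I'll shift back 1.5 mm and press in steps.

```bash
python3 -m crank '[0,0,0,0,-0.15,0.6,0.6, 0,0,0,0,0,0.6,0.6, 0,0,0,0,0,0.6,0.6, 0,0,0,0,0,0.6,0.6]' | grep -v rot; python3 -m crank '[0,0,0,0,0,0.5,0.6, 0,0,0,0,0,0.5,0.6, 0,0,0,0,0,0.5,0.6]'| grep -v rot
```

```text
time_s: 8.57
position: [486.7, -190.7, 130.3]
contact_force: [-1.4, -1.0, 6.0]
finger_gap: 0.152
gripper_force: 81.2
time_s: 8.95
position: [488.1, -191.3, 115.9]
contact_force: [1.4, -0.9, 3.7]
finger_gap: 0.154
gripper_force: 81.1
```

Contact is 4–6 N, as the gate spring should give. I'll keep pressing.

```bash
python3 -m crank '[0,0,0,0,0,0.5,0.6, 0,0,0,0,0,0.5,0.6, 0,0,0,0,0,0.4,0.6]' | grep -v rot; python3 -m crank '[0,0,0,0,0,0.4,0.6, 0,0,0,0,0,0.4,0.6, 0,0,0,0,0,0.2,0.6, 0,0,0,0,0,0,0.6]'| grep -v rot
python3 - <<'E'
from h import *
d=cam('side')
a=cv2.resize(d['img'][110:210,265:385],(720,600),interpolation=cv2.INTER_CUBIC)
cv2.imwrite('pics/s4.png',a[:,:,::-1])
E
```

```text
time_s: 9.32
position: [484.8, -189.8, 99.0]
contact_force: [0.2, -0.5, -1.2]
finger_gap: 0.155
gripper_force: 80.0
time_s: 9.82
position: [485.8, -190.2, 89.9]
contact_force: [-0.1, -0.5, 0.2]
finger_gap: 0.152
gripper_force: 80.0
```

View pics/s4.png

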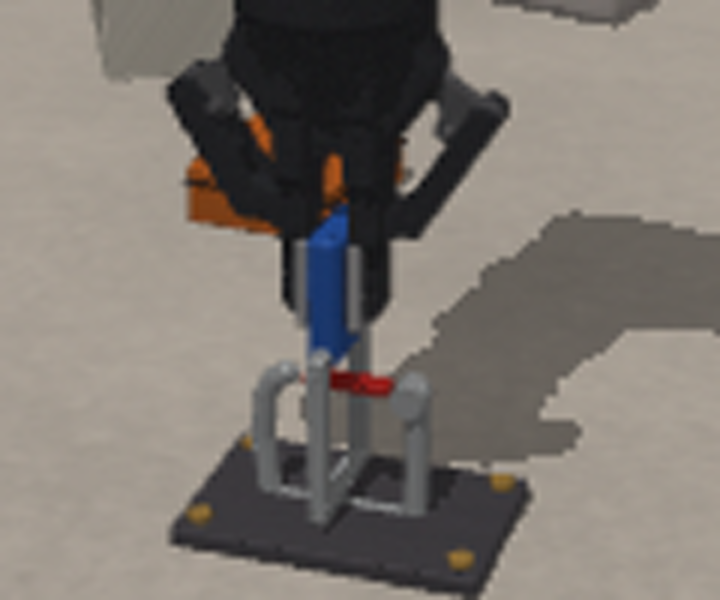

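The gate (px 355,382) is level again and the bar is below it, inside the hook, with no load. I'll release and lift away.

```bash
python3 -m crank '[0,0,0,0,0,0,2.5, 0,0,0,0,0,0,4, 0,0,0,0,0,0,5, 0,0,0,0,0,0,5, 0,0,0,0,0,-1,5]'| grep -v rot; python3 -m crank '[0,0,0,0,0,-2,5, 0,0,0,0,0,-4,5, 0,0,0,0,0,-4,5, 0,0,0,0,0,-4,5, 0,0,0,0,0,0,5]'| grep -v rot; python3 -m crank '[0,0,0,0,0,0,5, 0,0,0,0,0,0,5, 0,0,0,0,0,0,5, 0,0,0,0,0,0,5, 0,0,0,0,0,0,5]'| grep -v rot
python3 - <<'E'
from h import *
d=cam('side')
a=cv2.resize(d['img'][110:210,265:385],(720,600),interpolation=cv2.INTER_CUBIC)
cv2.imwrite('pics/s5.png',a[:,:,::-1])
E
```

```text
time_s: 10.5
position: [485.4, -190.0, 99.7]
contact_force: [-0.6, 0.1, 0.3]
finger_gap: 0.588
gripper_force: 0.0
time_s: 11.12
position: [488.3, -191.5, 245.7]
contact_force: [0.2, -0.3, -0.3]
finger_gap: 0.585
gripper_force: 0.0
time_s: 11.75
position: [486.1, -190.3, 240.0]
contact_force: [0.6, -0.1, 0.1]
finger_gap: 0.586
gripper_force: 0.0
```

View pics/s5.png

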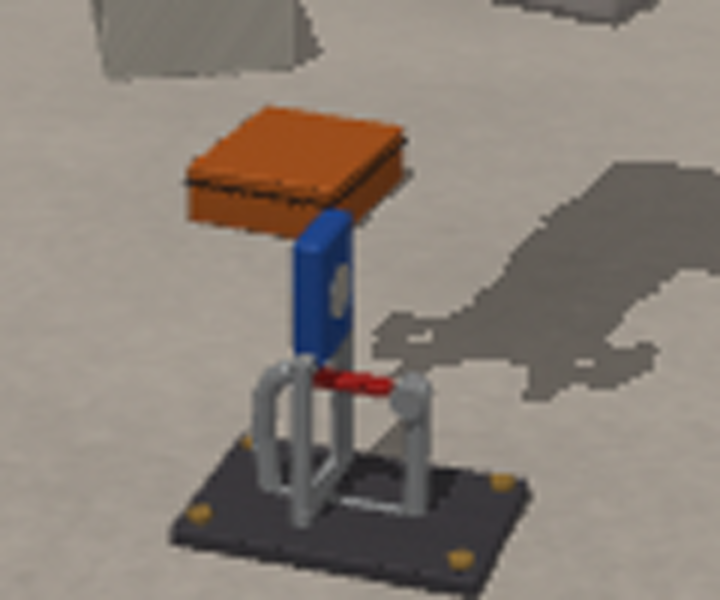

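The tag stands free in the hook with the gate shut at px (350,382). It moved about 7 mm towards the nose, so I'll check that it's at rest.

```bash
cat > c.py <<'E'
from h import *
d=cam('side'); P=pts(d); b=P[110:210,265:385].reshape(-1,3); c=d['img'][110:210,265:385].reshape(-1,3)
h=cv2.cvtColor(d['img'][110:210,265:385],cv2.COLOR_RGB2HSV).reshape(-1,3)
m=(h[:,0]>100)&(h[:,0]<130)&(h[:,1]>110)&(abs(b[:,1]+190)<60); print('blue',np.median(b[m],0).round(1))
q=b[(b[:,1]>-168)&(b[:,1]<-150)&(b[:,2]>14)&(b[:,2]<40)]; print('near leg',len(q),np.median(q,0).round(1),q.min(0).round(1))
E
python3 c.py; python3 -m crank '[0,0,0,0,0,0,5, 0,0,0,0,0,0,5, 0,0,0,0,0,0,5, 0,0,0,0,0,0,5, 0,0,0,0,0,0,5]'|head -1; python3 c.py
```

```text
blue [ 490.3 -176.6  114.7]
near leg 30 [ 497.2 -165.1   26.2] [ 432.3 -167.6   14. ]
time_s: 12.48
blue [ 490.4 -176.9  115. ]
near leg 30 [ 497.3 -165.7   29. ] [ 494.7 -168.    14.6]
```

```bash
python3 -c "
from rig import *
print(sign_off())"
```

```text
the job is handed in; nothing more can be done
None
```

I clipped the blue tag's link into the snap hook, let go and handed the job in at about 12.5 s; the last views showed the gate shut above the lower bar and the tag standing still, but the hand-in returned no verdict.

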